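Switch the cedar-ball feeder to its other tray

ROBOT

A 6-joint arm with a two-finger parallel gripper is mounted at the origin on the work surface. World frame = base frame: x ahead of the robot, y to its left, z up, the work surface at z = 0. Lengths are in m, angles in rad, forces in N, time in s.
With the tool pointing down it reaches from about 0.25 to 0.8 m from the base axis. Payload 3.9 kg.
Tool frame: the origin (TCP) lies between the finger pads; the fingertips stand 25 mm ahead of it and the grasp point (between the pads) lies 6 mm ahead of it; x points along the fingers, z is the direction in which the jaws open and shut, and the axes are right-handed (so a half turn about x gives the same grasp; the last joint's range is limited). The gripper opens to 85 mm and grips with 20 to 120 N. Pads are 22 mm wide; open, the fingers measure 114 mm over their backs; the gripper's body (76 mm by 85 mm) begins 54 mm behind the grasp point. The pads swing forward as they close: fully open they stand 13 mm farther back than shut.
Start: joints at [-1.26, 0.26, -0.138, 1.173, 0, 1.571], TCP at [0.161, -0.5, 0.256] pointing down, gripper open.
Joint ranges: [-2.78, 2.78], [-0.83, 1.72], [-1.28, 1.37], [-1.9, 2.12], [-1.57, 1.48], [-3.14, 3.14]. Speed limits (rad/s): [2.57, 2.57, 3.14, 3.14, 3.14, 3.14].

INTERFACE

Orientations are given as a unit quaternion [w, x, y, z].
In Python, from workcell import status, cams, robot gives the robot as it stands.
- The arm moves only by the tool send_rows, never from a script. Its argument "commands" is a list that holds one entry, the list of rows, each a list of 7 numbers: the closure in counts, from 0 (fully open) to 255 (shut), then the shift along the tool's x, y, z in m, then the turn, a rotation vector about the tool's x, y, z in degrees. In form: [[[grip, tx, ty, tz, ax, ay, az], ...]]. A call has 1 to 12 rows; each row shifts and turns the commanded pose from where the row before left it, along the tool's axes as they then stand; what a row does not reach is not made up. A row lasts 1/10 s, in which the tool goes at most 50 mm and 8.59 degrees, less where a joint would pass 70% of its speed; a pose out of reach is approached as far as the arm can. A call is refused whole if a number of a shift passes 0.05 or a number of a turn 8.59, either way. A call with a gripper value outside its range is refused whole. The fingers move at their own pace and stop on an object; "grip_force" is the grip in N (left out, the last holds). Time passes only in rows, so rows that do not move let the fingers close. It gives the time, the measured TCP pose, the force and the opening at its end, in the units of the state.
- status.get_obs(): the state, without advancing time (a new reading comes with each control period).
- cams.capture(name): name is "scene" or "top" or "wrist"; returns a dict with "image" (384x512x3 uint8, red, green, blue), "range_z" (384x512 float32, m along the optical axis (not along the pixel's ray), 0 where there is no reading), "camera_matrix" (3x3 intrinsics, pixels), "k1" (the pictures are not rectified: a ray, as slopes to the right and down, at radius r is drawn at 1 + k1 r^2 times it, then the intrinsics apply), "origin" and "attitude" of the camera in the world; the wrist camera has in their place "T_tool_cam" (4x4, takes a point from camera to tool coordinates, whose origin is the TCP and whose axes are the tool frame's). Camera axes: x right, y down, z forward; pixel columns grow to the right and rows downward; lengths in m; the calibration is good to about 2 mm. A picture is of the moment at which its call begins: read the wrist's pose just before it.
- robot.close_job(): hands the job in, once; it reports no verdict.
The state is a dict: "t": time; "q": joint angles; "qvel": joint speeds; "joint_torque": joint torques, N m; "eef_pos": TCP position; "tool_rot": TCP orientation; "ft_force": force on the tool from outside, world axes, zero at the start; "torque": the same for the moment, N m; "opening": opening from 0.0 (shut) to 1.0 (fully open).
Only numpy, scipy, OpenCV 4.12 (cv2) and the standard library are available. Lean on these libraries where they do the work, as an engineer would, in place of code of your own. Each camera call takes 0.05 s, during which the arm holds its last target. There are 200 camera calls.

TASK

On the shoemaker's bench the ball feeder's seesaw gate leans to one side: press its raised end down with a fingertip so that it rocks right over and leans to the other side. Then push the three cedar balls along their ledge and off its end with the fingertips, so that all three run by themselves down that newly opened side into its tray; do not pick up or carry the balls, touch them only on the ledge, and leave the shoe last, glue bottle and tub where they are.

Things in the scene. Friction and masses are not known exactly. Their poses are not given: they have to be found in the camera images.
- stand: Fixed plywood and metal ball feeder, 720 mm wide (y), 245 mm deep (x), 190 mm high. Origin on the table below the gate's centre; z up; x = the way the balls are pushed, roughly away from the robot; y to the left seen from the robot. Open sloping chutes lead from both ends of the seesaw gate (|y| 113 mm) to an open tray beyond each (|y| 285 mm).
- gate_deck (a joint): Tilt of the seesaw gate about its axle (along the stand's x, at y 0, z 115 mm), -0.28 to 0.28 rad, 0 level. Positive: left (+y) end raised, balls run to the right tray; negative: the reverse. A weight on a post at its far side (top 225 mm over the table) keeps it on either stop: about 1 N on the raised tab moves it, past level it falls over by itself. Deck: open channel 260 (y) x 100 mm.
- tab_left (a point): Centre of the top face of the gate's left press tab, a flat steel plate 42 x 44 mm, 4 mm thick, on the robot's side of the gate near its left end: 71 mm towards the stand's -x, and on the level gate 108 mm left of the axle and 36 mm above it. It tilts with the gate: about 180 mm above the table when raised, 120 mm when down. Free space under it.
- tab_right (a point): The same for the right press tab, 108 mm to the right of the axle.
- ball1: Plain cedar ball 32 mm across, about 20 g, resting free on the ledge, the nearest to the ledge's far end. Origin at its centre, 16 mm above the ledge floor. The three balls lie in a row with small gaps.
- ball2: The same; the middle ball of the row.
- ball3: The same; the last ball of the row, nearest to the robot: pushing it along the ledge pushes the others ahead of it.
- ledge_end (a point): Middle of the far edge of the feed ledge's floor, at the stand's x -35, y 0, z 175 mm. The ledge is a level metal trough along the stand's x, from x -170 to -35 mm, 40 mm wide inside, walls only 12 mm high, both ends open. From this edge the balls drop about 40 mm onto the middle of the gate.
- tray_left (a point): Centre of the inner floor of the left tray, 138 mm (x) by 128 mm (y) inside, floor 6 mm above the table; walls 42 to 80 mm high.
- tray_right (a point): The same for the right tray.
- last: Bystander: wooden shoe last, 250 mm long, lying on the table; origin under its middle.
- glue: Bystander: red glue bottle with a long cone nozzle, 68 mm wide, 150 mm high; origin at the centre of its underside.
- tub: Bystander: white plastic tub, 64 mm wide, 70 mm high; origin at the centre of its underside.

How it is judged:
By the outcome, as a careful person would: the job done as asked, in the order asked, and still so for the second after the job is handed in, with the robot touching nothing.
It also fails if it takes over 48 s, if anything falls off the work surface, if the arm or the gripper's body presses on something with over 40 N, if the wrist force passes 120 N, or if a joint passes its speed limit or range.

## Working session

There is one attempt and no reset: what is moved stays moved. The work goes in short steps, Python scripts to look and compute and a tool call to move; the robot and the scene stay as the last step left them, time stands still between calls to the robot, and variables do not carry over. Pictures are saved under pics/ and viewed, about 8 in all and at most 12, crops included, and the job is handed in when it is done.

Besides the shell and the picture viewer there is one more tool, called after "Emit:" as name(argument=value, ...), one argument or row to a line, values as JSON. send_rows: Moves the arm, as the interface text tells. Its arguments: {"type":"object","properties":{"commands":{"type":"array"},"grip_force":{"type":"number"}},"required":["commands"]}

```bash
mkdir -p pics; ls; cat > h.py <<'E'
import numpy as np, cv2
from workcell import status, cams, robot
def rot(q):
    from scipy.spatial.transform import Rotation as R
    q=np.asarray(q,float)
    return q if q.shape==(3,3) else R.from_quat([q[1],q[2],q[3],q[0]]).as_matrix()
def pts(c):
    K=np.array(c["camera_matrix"]);h,w=c["range_z"].shape
    u,v=np.meshgrid(np.arange(w),np.arange(h))
    p=cv2.undistortPoints(np.stack([u,v],-1).reshape(-1,1,2).astype(float),K,np.array([c["k1"],0,0,0.])).reshape(h,w,2)
    P=np.dstack([p,np.ones((h,w))])*c["range_z"][...,None]
    return P
def world(c,o=None):
    P=pts(c)
    if "T_tool_cam" in c:
        T=np.array(c["T_tool_cam"]);P=P@T[:3,:3].T+T[:3,3]
        return P@rot(o["tool_rot"]).T+np.array(o["eef_pos"])
    return P@rot(c["attitude"]).T+np.array(c["origin"])
E
python3 - <<'E'
from h import *
o=status.get_obs();print(o)
ims=[]
for n in["scene","top"]:
    c=cams.capture(n);np.savez(f"{n}.npz",**c);W=world(c);print(n,c["origin"],c["attitude"],c["k1"],c["camera_matrix"])
    cv2.imwrite(f"pics/{n}0.png",c["image"][...,::-1])
E
```

```text
pics
{'t': 0.0, 'q': array([-1.26001567e+00,  2.60650854e-01, -1.39388536e-01,  1.17270756e+00,
       -2.78536672e-05,  1.57078426e+00]), 'qvel': array([ 0.00031489, -0.00144828, -0.00017948, -0.00143168, -0.00045465,
       -0.0003357 ]), 'joint_torque': array([-2.45452711e-04, -4.05677247e+01,  2.53923082e+01,  1.87759747e-02,
        5.80293931e-05, -9.01323176e-06]), 'eef_pos': array([ 0.16034075, -0.49923769,  0.25547489]), 'tool_rot': array([ 0.57079766,  0.41698743,  0.57192377, -0.41619072]), 'ft_force': array([0.3350626 , 0.57264031, 0.25385022]), 'torque': array([ 0.06165254, -0.07126353, -0.05379289]), 'opening': 0.9991203637935049}
scene [1.1279651  0.45490156 0.8281953 ] [-0.17186479  0.4019324   0.8215021  -0.36612447] 0.01765450492530097 [[401.65052019   0.         253.06759446]
 [  0.         401.65052019 196.38888643]
 [  0.           0.           1.        ]]
top [ 0.32594695 -0.02989602  1.58641107] [ 0.05785375 -0.69641696  0.71371457 -0.04762229] -0.20613178970920965 [[489.09950246   0.         248.69175957]
 [  0.         489.09950246 195.75688384]
 [  0.           0.           1.        ]]
```

View pics/scene0.png

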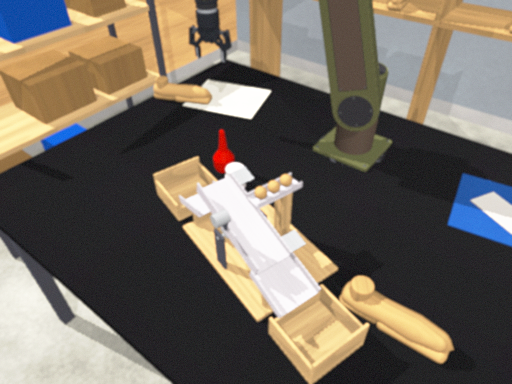

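View pics/top0.png

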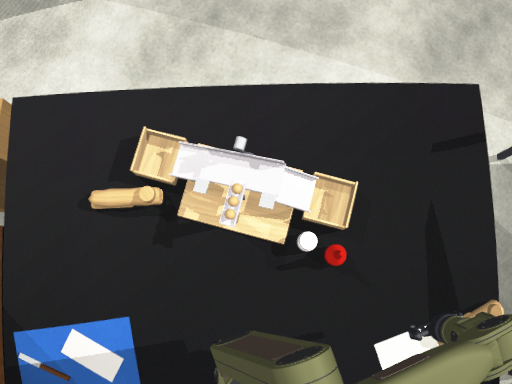

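The scene view shows the gate, the balls on their ledge at about (275,187), the glue and tub behind the right tray, and the last by the left tray. In the top view the tabs are at (201,186) and (267,200), and the balls at (237,188), (233,201) and (230,214). Next I'll measure these.

```bash
python3 - <<'E'
from h import *
c=dict(np.load("top.npz"));W=world(c)
for n,(u,v) in dict(tabL=(201,186),tabR=(267,200),b1=(237,188),b2=(233,201),b3=(230,214),trayL=(156,157),trayR=(330,200),w=(240,143),tub=(307,241),glue=(336,254),tableA=(250,300),last=(125,198),deckL=(190,158),deckR=(270,175)).items():
    p=W[v-2:v+3,u-2:u+3].reshape(-1,3);print(n,np.median(p,0).round(4),p[:,2].min().round(3),p[:,2].max().round(3))
# balls: color mask near + height >0.18
z=W[...,2]
im=c["image"].astype(int);H=cv2.cvtColor(c["image"],cv2.COLOR_RGB2HSV)
m=((z>0.183)&(z<0.215)&(H[...,1]>80)).astype(np.uint8)
m[:, :215]=0;m[:,250:]=0;m[:170]=0;m[225:]=0
n,l,s,ce=cv2.connectedComponentsWithStats(m);print(s,ce)
for i in range(1,n):
    p=W[l==i]
    if len(p)<8: continue
    A=np.c_[2*p,np.ones(len(p))];x=np.linalg.lstsq(A,(p**2).sum(1),rcond=None)[0];print(len(p),p.mean(0).round(4),"fit",x[:3].round(4),np.sqrt(x[3]+x[:3]@x[:3]).round(4),p[:,2].max().round(3))
# tabs: low sat, bright within window
for n,(a,b,cc,d) in dict(L=(185,215,176,198),R=(252,282,190,212)).items():
    mm=np.zeros_like(m);mm[cc:d,a:b]=(H[cc:d,a:b,1]<60)&(z[cc:d,a:b]>.1);p=W[mm>0]
    print(n,len(p),p.mean(0).round(4),np.percentile(p,[3,97],axis=0).round(4))
big=cv2.resize(c["image"][120:260,125:365],None,fx=3.3,fy=3.3,interpolation=cv2.INTER_CUBIC);cv2.imwrite("pics/topcrop.png",big[...,::-1])
s=dict(np.load("scene.npz"));W2=world(s);
for u,v in((261,191),(273,186),(286,180),(292,240),(240,172)): print(u,v,W2[v,u].round(3))
E
```

```text
tabL [0.5808 0.1336 0.1198] 0.111 0.126
tabR [ 0.5238 -0.0648  0.1788] 0.173 0.188
b1 [0.5575 0.0207 0.2043] 0.197 0.21
b2 [0.5198 0.0328 0.2052] 0.198 0.21
b3 [0.483  0.042  0.2051] 0.2 0.213
trayL [0.7039 0.2979 0.0046] -0.005 0.011
trayR [ 0.543  -0.2755  0.0053] -0.002 0.012
w [0.6865 0.0091 0.2152] 0.209 0.221
tub [ 0.408  -0.1883  0.0691] 0.065 0.074
glue [ 0.3635 -0.2703  0.1113] 0.083 0.141
tableA [ 0.2265 -0.006  -0.0004] -0.009 0.009
last [0.5589 0.3871 0.0609] 0.054 0.068
deckL [0.6808 0.1737 0.0709] 0.065 0.077
deckR [ 0.6016 -0.0764  0.1587] 0.152 0.167
[[     0      0    512    384 196369]
 [   232    184     10     10     77]
 [   228    196     11     10     81]
 [   225    209     11     10     81]] [[255.52726754 191.48838666]
 [236.64935065 188.18181818]
 [233.02469136 200.62962963]
 [229.79012346 213.67901235]]
77 [0.5573 0.0218 0.2022] fit [0.559  0.0218 0.197 ] 0.012 0.212
81 [0.5216 0.0329 0.2016] fit [0.5226 0.0337 0.1956] 0.0127 0.21
81 [0.4842 0.0428 0.202 ] fit [0.4851 0.0434 0.1967] 0.0124 0.213
L 256 [0.5873 0.128  0.1288] [[0.5621 0.0946 0.1046]
 [0.6133 0.1559 0.1297]]
R 308 [ 0.531  -0.0662  0.1785] [[ 0.5038 -0.0954  0.1518]
 [ 0.5566 -0.0366  0.1876]]
261 191 [0.568 0.029 0.205]
273 186 [0.534 0.039 0.202]
286 180 [0.495 0.05  0.201]
292 240 [0.586 0.134 0.121]
240 172 [ 0.522 -0.074  0.182]
```

View pics/topcrop.png

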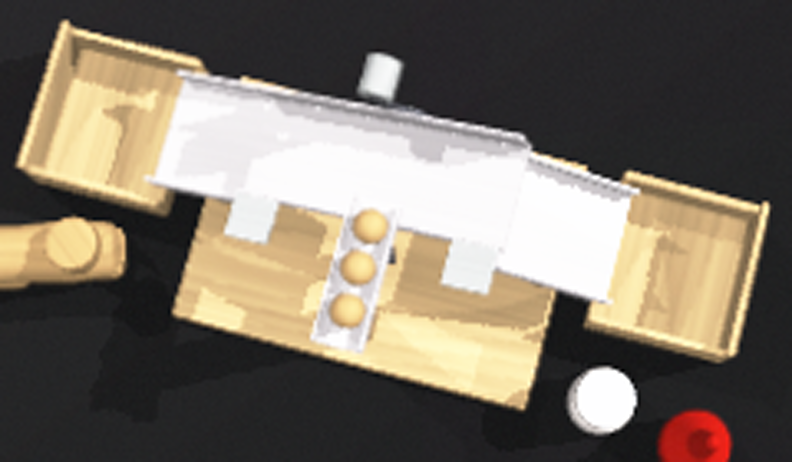

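The right end is raised, so I'll press the right tab and the balls should run to the right. The stand's origin is about (0.618, 0.007) with yaw about -16°. Next I'll work out the moves.

```bash
cat >> h.py <<'E'
EX=np.array([.961,-.276,0]);EY=np.array([.276,.961,0]);O=np.array([.618,.007,0])
def S(x,y,ztip): return O+EX*x+EY*y+[0,0,ztip+.025]
def plan(*targets):
    o=status.get_obs();R=rot(o["tool_rot"]);p=np.array(o["eef_pos"])
    print("t",o["t"],"pos",p.round(4),"stand",((p-O)@EX).round(4),((p-O)@EY).round(4),"tip",(p[2]-.025).round(4),"F",o["ft_force"].round(2),"open",round(o["opening"],3))
    print("tool axes",R.T.round(3).tolist())
    for t in targets:
        print("delta world",(t-p).round(4),"tool",(R.T@(t-p)).round(4)); p=t
    z=R[:,2]; x=R[:,0]; g=EY if z@EY>0 else -EY
    print("turn about x deg",np.degrees(np.arctan2(np.cross(z,g)@x,z@g)).round(2))
E
python3 -c "
from h import *
plan(S(-.076,-.102,.24))"
```

```text
t 0.1 pos [ 0.1604 -0.4993  0.2555] stand -0.3 -0.6128 tip 0.2305 F [ 0.37  0.29 -0.53] open 0.998
tool axes [[-0.001, 0.002, -1.0], [0.952, 0.306, -0.0], [0.306, -0.952, -0.002]]
delta world [0.3564 0.4292 0.0095] tool [-0.0089  0.4706 -0.2997]
turn about x deg 33.83
```

Emit:
send_rows(
  commands=[
    [[255, -0.02, 0.02, -0.013, 0, 0, 0], [255, -0.01, 0.041, -0.026, 0, 0, 0], [255, 0, 0.041, -0.026, 0, 0, 0], [255, 0, 0.041, -0.026, 0, 0, 0], [255, 0, 0.041, -0.026, 0, 0, 0], [255, 0, 0.041, -0.026, 0, 0, 0], [255, 0, 0.041, -0.026, 0, 0, 0], [255, 0, 0.041, -0.026, 0, 0, 0], [255, 0, 0.041, -0.026, 0, 0, 0], [255, 0, 0.041, -0.026, 0, 0, 0], [255, 0, 0.041, -0.026, 0, 0, 0], [255, 0, 0.03, -0.018, 0, 0, 0]],
  ],
  grip_force=30,
)

```text
t: 1.3
eef_pos: [0.5108, -0.0795, 0.2859]
tool_rot: [0.572, 0.416, 0.572, -0.416]
ft_force: [0.5, -1.4, -0.2]
opening: -0.0
```

Emit:
send_rows(
  commands=[
    [[255, 0, 0, 0, 8.4, 0, 0], [255, 0, 0, 0, 8.4, 0, 0], [255, 0, 0, 0, 8.4, 0, 0], [255, 0, 0, 0, 8.4, 0, 0], [255, 0, 0, 0, 0, 0, 0], [255, 0, 0, 0, 0, 0, 0]],
  ],
)

```text
t: 1.9
eef_pos: [0.5021, -0.1121, 0.2859]
tool_rot: [0.432, 0.562, 0.444, -0.548]
ft_force: [-1.3, 0.3, 0.2]
opening: -0.001
```

```bash
python3 -c "
from h import *
plan(S(-.076,-.102,.21))
c=cams.capture('scene');o=c['image'];cv2.imwrite('pics/s1.png',cv2.resize(o[100:330,130:400],None,fx=2.6,fy=2.6)[...,::-1])"
```

```text
t 1.9 pos [ 0.5021 -0.1121  0.2859] stand -0.0785 -0.1464 tip 0.2609 F [-1.3   0.34  0.17] open -0.001
tool axes [[0.004, 0.025, -1.0], [0.973, -0.231, -0.002], [-0.231, -0.973, -0.026]]
delta world [ 0.0147  0.042  -0.0509] tool [ 0.052   0.0047 -0.043 ]
turn about x deg 2.66
```

View pics/s1.png

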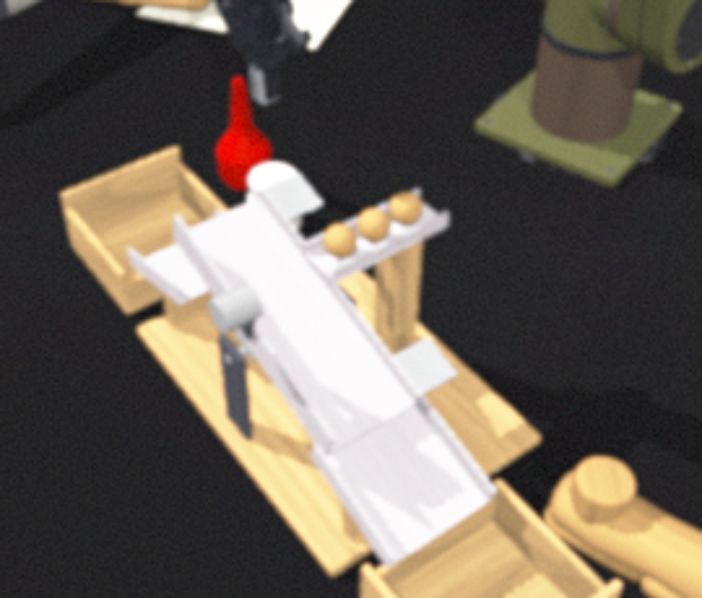

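```bash
python3 -c "
from h import *
print(status.get_obs()['q'].round(3),status.get_obs()['qvel'].round(3));plan(S(-.076,-.102,.21))"
```

```text
[-0.233  0.232 -0.099  1.241  0.026  3.141] [ 0.013 -0.003  0.003  0.001 -0.    -0.   ]
t 1.95 pos [ 0.5022 -0.1117  0.286 ] stand -0.0785 -0.146 tip 0.261 F [-0.71  0.24 -0.08] open 0.002
tool axes [[0.005, 0.025, -1.0], [0.973, -0.23, -0.001], [-0.23, -0.973, -0.026]]
delta world [ 0.0146  0.0416 -0.051 ] tool [ 0.0521  0.0047 -0.0425]
turn about x deg 2.7
```

Joint 6 has reached its limit. I'll turn back 90°, which also puts the narrower 22 mm finger width across the trough.

Emit:
send_rows(
  commands=[
    [[255, 0, 0, 0, -8.2, 0, 0], [255, 0, 0, 0, -8.2, 0, 0], [255, 0, 0, 0, -8.2, 0, 0], [255, 0, 0, 0, -8.2, 0, 0], [255, 0, 0, 0, -8.2, 0, 0], [255, 0, 0, 0, -8.2, 0, 0], [255, 0, 0, 0, -8.2, 0, 0], [255, 0, 0, 0, -8.2, 0, 0], [255, 0, 0, 0, -8.2, 0, 0], [255, 0, 0, 0, -8.0, 0, 0], [255, 0, 0, 0, -8.0, 0, 0], [255, 0, 0, 0, 0, 0, 0]],
  ],
)

```text
t: 3.15
eef_pos: [0.5025, -0.111, 0.2862]
tool_rot: [0.703, 0.092, 0.701, -0.074]
ft_force: [0.6, -0.4, 0.6]
opening: 0.0
```

```bash
sed -i 's/g=EY if z@EY>0 else -EY/g=EX if z@EX>0 else -EX/' h.py; python3 -c "
from h import *
print(status.get_obs()['q'].round(3),status.get_obs()['qvel'].round(3));plan(S(-.076,-.102,.21))"
```

```text
[-0.232  0.232 -0.099  1.241  0.026  1.574] [-0.003  0.     0.002 -0.001  0.     0.1  ]
t 3.15 pos [ 0.5025 -0.111   0.2862] stand -0.0784 -0.1452 tip 0.2612 F [ 0.6  -0.39  0.6 ] open 0.0
tool axes [[0.005, 0.025, -1.0], [0.233, 0.972, 0.026], [0.973, -0.233, -0.001]]
delta world [ 0.0143  0.0409 -0.0512] tool [0.0523 0.0418 0.0044]
turn about x deg 2.57
```

Emit:
send_rows(
  commands=[
    [[255, 0.01, 0.02, 0.002, 0, 0, -1.46], [255, 0.01, 0.02, 0.002, 2.5, 0, 0], [255, 0, 0, 0, 0, 0, 0]],
  ],
)

```text
t: 3.45
eef_pos: [0.5156, -0.0713, 0.2655]
tool_rot: [0.699, 0.099, 0.701, -0.098]
ft_force: [-0.7, -0.9, -0.4]
opening: -0.001
```

```bash
python3 -c "
from h import *
plan(S(-.078,-.102,.2))"
```

```text
t 3.45 pos [ 0.5156 -0.0713  0.2655] stand -0.0768 -0.1035 tip 0.2405 F [-0.67 -0.89 -0.41] open -0.001
tool axes [[-0.003, 0.001, -1.0], [0.276, 0.961, 0.0], [0.961, -0.276, -0.003]]
delta world [-0.0007  0.0018 -0.0405] tool [ 0.0405  0.0015 -0.0011]
turn about x deg 0.02
```

Emit:
send_rows(
  commands=[
    [[255, 0.02, 0, 0, 0, 0, 0], [255, 0.02, 0, 0, 0, 0, 0], [255, 0.01, 0, 0, 0, 0, 0], [255, 0.008, 0, 0, 0, 0, 0], [255, 0.008, 0, 0, 0, 0, 0], [255, 0.008, 0, 0, 0, 0, 0], [255, 0.008, 0, 0, 0, 0, 0], [255, 0.008, 0, 0, 0, 0, 0], [255, 0.008, 0, 0, 0, 0, 0], [255, 0.008, 0, 0, 0, 0, 0], [255, 0.004, 0, 0, 0, 0, 0], [255, 0, 0, 0, 0, 0, 0]],
  ],
)

```text
t: 4.65
eef_pos: [0.5152, -0.0734, 0.156]
tool_rot: [0.699, 0.098, 0.701, -0.098]
ft_force: [0.8, -0.1, -1.0]
opening: 0.004
```

Emit:
send_rows(
  commands=[
    [[255, -0.02, 0, 0, 0, 0, 0], [255, -0.03, 0, 0, 0, 0, 0], [255, -0.04, 0, 0, 0, 0, 0], [255, -0.04, 0, 0, 0, 0, 0], [255, 0, 0, -0.03, 0, 0, 0], [255, 0, 0, -0.04, 0, 0, 0], [255, 0, 0, -0.03, 0, 0, 0], [255, 0, 0, 0, 0, 0, 0]],
  ],
)

```text
t: 5.45
eef_pos: [0.4158, -0.0451, 0.2874]
tool_rot: [0.699, 0.098, 0.701, -0.098]
ft_force: [0.5, 0.2, 0.1]
opening: -0.002
```

```bash
python3 -c "
from h import *
plan(S(-.192,-.002,.26),S(-.192,-.002,.186))
c=cams.capture('scene');o=c['image'];cv2.imwrite('pics/s2.png',cv2.resize(o[100:330,130:400],None,fx=2.6,fy=2.6)[...,::-1])
W=world(c);z=W[...,2];H=cv2.cvtColor(o,cv2.COLOR_RGB2HSV)
m=((z>.187)&(z<.215)&(H[...,1]>80)).astype(np.uint8);m[:, :240]=0;m[:,310:]=0;m[:160]=0;m[215:]=0
n,l,s,ce=cv2.connectedComponentsWithStats(m)
for i in range(1,n):
  p=W[l==i]-O
  if len(p)>15: print(ce[i],len(p),(p@EX).mean().round(4),(p@EY).mean().round(4),p[:,2].max())
"
```

```text
t 5.45 pos [ 0.4158 -0.0451  0.2874] stand -0.1799 -0.1059 tip 0.2624 F [0.54 0.23 0.13] open -0.002
tool axes [[-0.002, 0.0, -1.0], [0.275, 0.961, -0.0], [0.961, -0.275, -0.002]]
delta world [ 0.0171  0.1032 -0.0024] tool [ 0.0024  0.1039 -0.0119]
delta world [ 0.     0.    -0.074] tool [0.074  0.     0.0002]
turn about x deg 0.05
[279.46222222 182.71111111] 225 -0.1119 0.0045 0.20761315025253846
[260.43362832 191.9380531 ] 113 -0.0546 0.0045 0.20933223348071528
```

View pics/s2.png

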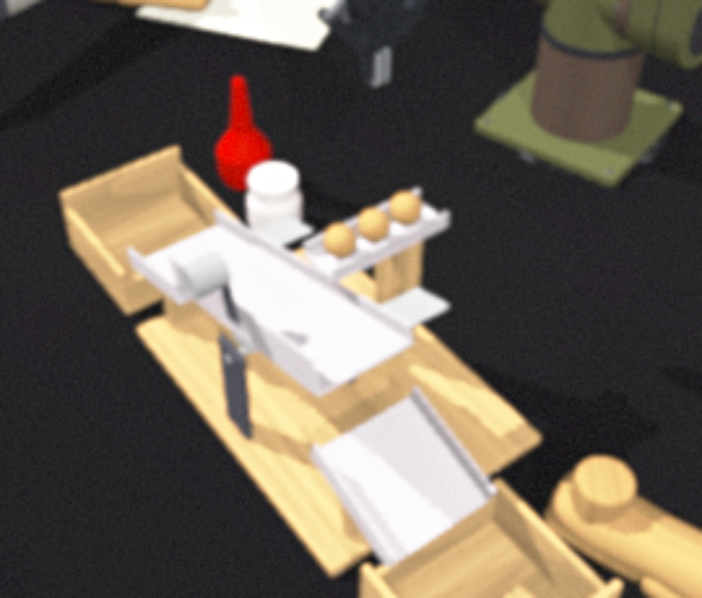

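The gate has rocked over: its left end is now raised and the balls are undisturbed. I'll go in behind ball 3 next.

Emit:
send_rows(
  commands=[
    [[255, 0, 0.035, -0.004, 0, 0, 0], [255, 0, 0.035, -0.004, 0, 0, 0], [255, 0, 0.035, -0.004, 0, 0, 0], [255, 0.02, 0, 0, 0, 0, 0], [255, 0.02, 0, 0, 0, 0, 0], [255, 0, 0, 0, 0, 0, 0]],
  ],
)

```text
t: 6.1
eef_pos: [0.4366, 0.0585, 0.2448]
tool_rot: [0.699, 0.098, 0.702, -0.099]
ft_force: [0.8, -0.6, -0.7]
opening: -0.003
```

```bash
python3 -c "
from h import *
plan(S(-.192,-.001,.186))
c=cams.capture('top');o=c['image'];cv2.imwrite('pics/t2.png',cv2.resize(o[150:260,170:290],None,fx=5,fy=5)[...,::-1])
"
```

```text
t 6.1 pos [0.4366 0.0585 0.2448] stand -0.1885 -0.0005 tip 0.2198 F [ 0.83 -0.59 -0.69] open -0.003
tool axes [[-0.004, -0.001, -1.0], [0.275, 0.961, -0.002], [0.961, -0.275, -0.004]]
delta world [-0.0034  0.0005 -0.0338] tool [ 0.0338 -0.0004 -0.0033]
turn about x deg 0.06
```

View pics/t2.png

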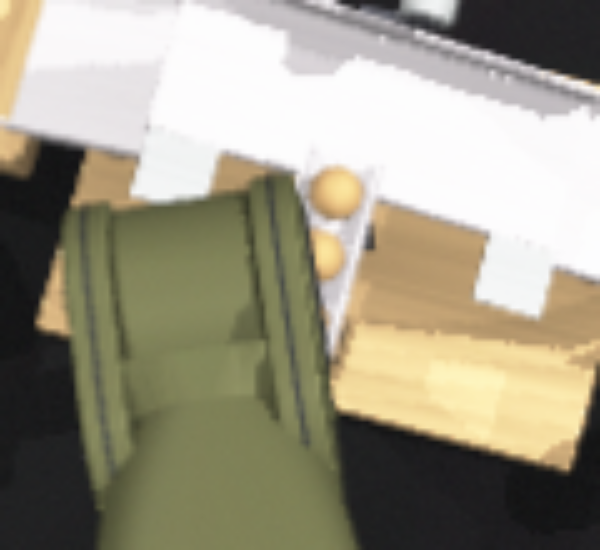

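Emit:
send_rows(
  commands=[
    [[255, 0.017, 0, -0.003, 0, 0, 0], [255, 0.016, 0, 0, 0, 0, 0], [255, 0, 0, 0, 0, 0, 0], [255, 0, 0, 0.008, 0, 0, 0], [255, 0, 0, 0.008, 0, 0, 0], [255, 0, 0, 0.005, 0, 0, 0], [255, 0, 0, 0.005, 0, 0, 0], [255, 0, 0, 0.005, 0, 0, 0], [255, 0, 0, 0, 0, 0, 0]],
  ],
)

```text
t: 7.05
eef_pos: [0.4633, 0.051, 0.215]
tool_rot: [0.699, 0.099, 0.701, -0.098]
ft_force: [-5.3, 1.7, 10.0]
opening: 0.003
```

```bash
python3 -c "
from h import *
plan(S(-.06,-.001,.186))
c=cams.capture('scene');o=c['image'];cv2.imwrite('pics/s3.png',cv2.resize(o[130:260,190:350],None,fx=4.5,fy=4.5)[...,::-1])
"
```

```text
t 7.05 pos [0.4633 0.051  0.215 ] stand -0.1608 -0.0004 tip 0.19 F [-5.35  1.75  9.95] open 0.003
tool axes [[-0.002, 0.002, -1.0], [0.276, 0.961, 0.001], [0.961, -0.276, -0.003]]
delta world [ 0.0968 -0.0284 -0.004 ] tool [ 0.0038 -0.0006  0.1009]
turn about x deg 0.02
```

View pics/s3.png

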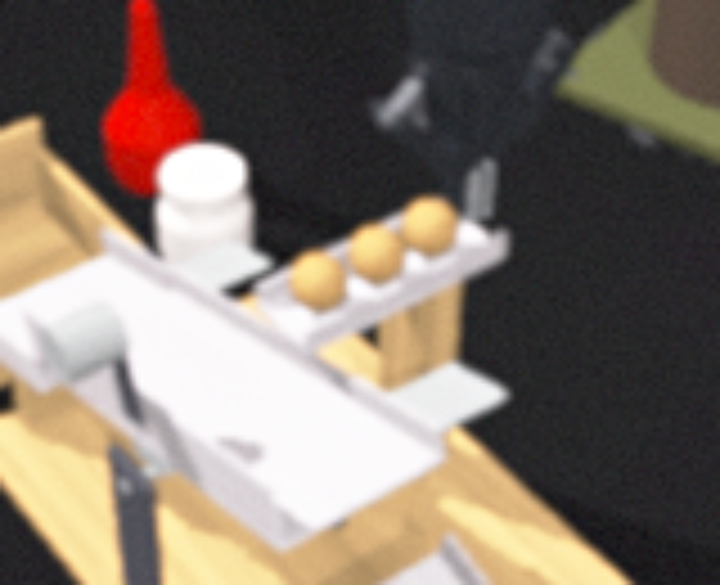

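The fingertip is bearing on the ledge wall tops with 10 N upward. I'll lift it slightly.

Emit:
send_rows(
  commands=[
    [[255, -0.004, 0, 0, 0, 0, 0], [255, 0, 0, 0, 0, 0, 0], [255, 0, 0, 0, 0, 0, 0]],
  ],
)

```text
t: 7.4
eef_pos: [0.4643, 0.0505, 0.2179]
tool_rot: [0.7, 0.099, 0.7, -0.099]
ft_force: [-0.3, -0.3, 0.1]
opening: -0.003
```

```bash
python3 -c "
from h import *
plan(S(-.06,-.001,.186))
c=cams.capture('wrist');o=c['image'];cv2.imwrite('pics/w3.png',o[...,::-1])
"
```

```text
t 7.4 pos [0.4643 0.0505 0.2179] stand -0.1597 -0.0006 tip 0.1929 F [-0.29 -0.29  0.11] open -0.003
tool axes [[-0.0, -0.0, -1.0], [0.276, 0.961, -0.0], [0.961, -0.276, -0.0]]
delta world [ 0.0957 -0.0279 -0.0069] tool [ 0.0069 -0.0004  0.0997]
turn about x deg 0.01
```

View pics/w3.png

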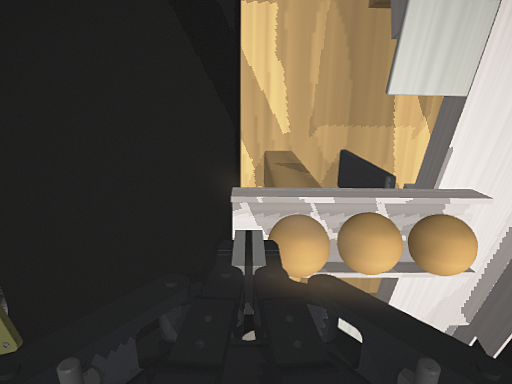

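The wrist view shows the fingertips just behind ball 3, at (250,245) against (300,245). They may be off-centre towards the near wall, so I'll measure in the tool frame.

```bash
python3 -c "
from h import *
o=status.get_obs();c=cams.capture('wrist');W=world(c,o)-O;T=np.array(c['T_tool_cam']);print(T.round(3))
P=pts(c)@T[:3,:3].T+T[:3,3]
for u,v in((300,230),(370,240),(443,245)):
  w=P[v-25:v+25,u-20:u+20].reshape(-1,3)
  A=np.c_[2*w,np.ones(len(w))];x=np.linalg.lstsq(A,(w**2).sum(1),rcond=None)[0];print('ball tool',x[:3].round(4),np.sqrt(x[3]+x[:3]@x[:3]).round(4))
for v in list(range(184,290,4)): print(v,P[v,335].round(4),'|',P[v,248].round(4))
for u in range(225,290,4): print(u,P[236,u].round(4))
"
```

```text
[[ 0.    -0.284  0.959 -0.118]
 [ 0.001 -0.959 -0.284  0.072]
 [ 1.     0.001 -0.     0.   ]
 [ 0.     0.     0.     1.   ]]
ball tool [0.0005 0.0973 0.0242] 0.0912
ball tool [-0.031   0.0484  0.0394] 0.0658
ball tool [-0.0466  0.0362  0.0504] 0.0828
184 [ 0.2056 -0.0177  0.0938] | [ 2.063e-01 -1.800e-02 -2.000e-04]
188 [0.0474 0.0237 0.0482] | [ 0.0444  0.0246 -0.    ]
192 [0.0371 0.0246 0.0454] | [ 0.0373  0.0245 -0.    ]
196 [0.0317 0.0241 0.044 ] | [ 0.0305  0.0244 -0.    ]
200 [0.0299 0.0226 0.0436] | [ 0.0314  0.022  -0.    ]
204 [0.0413 0.0165 0.0472] | [ 0.043   0.0159 -0.    ]
208 [0.0421 0.0139 0.0476] | [ 0.0419  0.014  -0.    ]
212 [0.0422 0.0115 0.0478] | [ 0.0427  0.0113 -0.    ]
216 [0.0424 0.0091 0.048 ] | [ 0.043   0.0089 -0.    ]
220 [0.0421 0.0068 0.0482] | [ 0.0423  0.0068 -0.    ]
224 [0.0429 0.0041 0.0486] | [ 0.0427  0.0042 -0.    ]
228 [0.0422 0.002  0.0486] | [ 0.0418  0.0022 -0.    ]
232 [ 0.0437 -0.0011  0.0492] | [ 0.0181  0.0104 -0.    ]
236 [ 0.0427 -0.0031  0.0491] | [0.0134 0.0106 0.    ]
240 [ 0.042  -0.0053  0.0491] | [0.0092 0.0106 0.    ]
244 [ 0.0
[... 460 characters left out ...]
2 -0.0211  0.0473] | [-0.0122  0.0055  0.    ]
280 [-0.0235  0.011   0.0304] | [-0.0126  0.004   0.    ]
284 [-0.0278  0.0121  0.0291] | [-0.0131  0.0026  0.    ]
288 [-0.0301  0.0121  0.0285] | [-0.0129  0.0006  0.    ]
225 [ 0.2161 -0.0839 -0.0271]
229 [ 0.2166 -0.0841 -0.0224]
233 [ 0.0425 -0.003  -0.0085]
237 [ 0.012   0.0112 -0.005 ]
241 [ 0.0133  0.0106 -0.0032]
245 [ 0.0132  0.0107 -0.0014]
249 [0.0126 0.0109 0.0005]
253 [0.0136 0.0105 0.0023]
257 [0.0128 0.0108 0.0041]
261 [0.0128 0.0108 0.006 ]
265 [ 0.0408 -0.0022  0.0094]
269 [0.027  0.0042 0.0107]
273 [0.0221 0.0065 0.0123]
277 [0.0191 0.0079 0.0139]
281 [0.0175 0.0086 0.0157]
285 [0.016  0.0094 0.0174]
289 [0.0158 0.0094 0.0192]
```

The trough is centred on the tool and the tip does fit between the walls. The flared finger backs seem to be pinching the ball from above. I'll turn the gripper 90° so the flat, vertical finger sides do the pushing.

Emit:
send_rows(
  commands=[
    [[255, -0.005, 0, -0.01, 0, 0, 0], [255, -0.025, 0, -0.01, 0, 0, 0], [255, -0.03, 0, -0.01, 0, 0, 0], [255, 0, 0, 0, -8.0, 0, 0], [255, 0, 0, 0, -8.0, 0, 0], [255, 0, 0, 0, -8.0, 0, 0], [255, 0, 0, 0, -8.0, 0, 0], [255, 0, 0, 0, -8.0, 0, 0], [255, 0, 0, 0, -8.0, 0, 0], [255, 0, 0, 0, -8.0, 0, 0], [255, 0, 0, 0, -8.0, 0, 0]],
  ],
)

```text
t: 8.6
eef_pos: [0.4344, 0.059, 0.278]
tool_rot: [0.645, -0.289, 0.645, 0.29]
ft_force: [0.7, 0.8, -0.8]
opening: 0.0
```

Emit:
send_rows(
  commands=[
    [[255, 0, 0, 0, -8.0, 0, 0], [255, 0, 0, 0, -8.0, 0, 0], [255, 0, 0, 0, -8.0, 0, 0], [255, 0, 0, 0, -2.0, 0, 0], [255, 0, 0, 0, 0, 0, 0], [255, 0, 0, 0, 0, 0, 0]],
  ],
)

```text
t: 9.2
eef_pos: [0.4347, 0.0589, 0.278]
tool_rot: [0.565, -0.425, 0.565, 0.425]
ft_force: [0.2, 0.1, -0.1]
opening: -0.002
```

```bash
sed -i 's/g=EX if z@EX>0 else -EX/g=EY if z@EY>0 else -EY/' h.py; python3 -c "
from h import *
print(status.get_obs()['q'].round(3));plan(S(-.19,.0005,.24),S(-.19,.0005,.184))
o=status.get_obs();c=cams.capture('scene');W=world(c)-O;z=W[...,2];H=cv2.cvtColor(c['image'],cv2.COLOR_RGB2HSV)
m=((z>.187)&(z<.215)&(H[...,1]>80)&(abs(W@EY)<.03)).astype(np.uint8);
q=W[m>0];h,e=np.histogram(q@EX,bins=np.arange(-.18,-.02,.004));print(list(zip((e[:-1]*1000).round().astype(int).tolist(),h.tolist())))
"
```

```text
[ 0.135  0.103 -0.28   1.188  0.     0.415]
t 9.2 pos [0.4347 0.0589 0.278 ] stand -0.1905 -0.0007 tip 0.253 F [ 0.18  0.14 -0.07] open -0.002
tool axes [[-0.001, 0.0, -1.0], [-0.961, 0.276, 0.001], [0.276, 0.961, -0.0]]
delta world [ 0.0009  0.001  -0.013 ] tool [ 0.013  -0.0006  0.0012]
delta world [ 0.     0.    -0.056] tool [ 0.056 -0.     0.   ]
turn about x deg -0.03
[(-180, 0), (-176, 0), (-172, 0), (-168, 0), (-164, 0), (-160, 0), (-156, 0), (-152, 0), (-148, 0), (-144, 6), (-140, 12), (-136, 18), (-132, 22), (-128, 22), (-124, 25), (-120, 5), (-116, 0), (-112, 2), (-108, 7), (-104, 9), (-100, 19), (-96, 18), (-92, 25), (-88, 20), (-84, 11), (-80, 0), (-76, 0), (-72, 3), (-68, 6), (-64, 17), (-60, 22), (-56, 21), (-52, 23), (-48, 22), (-44, 0), (-40, 0), (-36, 0), (-32, 0), (-28, 0)]
```

Emit:
send_rows(
  commands=[
    [[255, 0.025, 0, 0.001, 0, 0, 0], [255, 0.025, 0, 0, 0, 0, 0], [255, 0.018, 0, 0, 0, 0, 0], [255, 0, 0, 0, 0, 0, 0], [255, 0, -0.01, 0, 0, 0, 0], [255, 0, -0.008, 0, 0, 0, 0], [255, 0, -0.005, 0, 0, 0, 0], [255, 0, -0.005, 0, 0, 0, 0], [255, 0, -0.005, 0, 0, 0, 0], [255, 0, -0.005, 0, 0, 0, 0], [255, 0, 0, 0, 0, 0, 0]],
  ],
)

```text
t: 10.35
eef_pos: [0.4727, 0.0492, 0.2099]
tool_rot: [0.565, -0.425, 0.565, 0.425]
ft_force: [-0.1, -0.2, 0.2]
opening: -0.0
```

```bash
cat > b.py <<'E'
from h import *
plan(S(-.06,.0005,.184))
c=cams.capture('scene');W=world(c)-O;z=W[...,2];H=cv2.cvtColor(c['image'],cv2.COLOR_RGB2HSV)
m=((z>.187)&(z<.215)&(H[...,1]>80)&(abs(W@EY)<.03))
q=W[m];h,e=np.histogram(q@EX,bins=np.arange(-.18,-.0,.004));print([(int(round(a*1000)),int(b)) for a,b in zip(e,h) if b])
E
python3 b.py
```

```text
t 10.35 pos [0.4727 0.0492 0.2099] stand -0.1513 0.0004 tip 0.1849 F [-0.15 -0.16  0.15] open -0.0
tool axes [[-0.0, 0.0, -1.0], [-0.961, 0.276, 0.0], [0.276, 0.961, 0.0]]
delta world [ 0.0878 -0.0251 -0.0009] tool [ 0.0009 -0.0913  0.0001]
turn about x deg -0.01
[(-136, 4), (-132, 8), (-128, 11), (-124, 23), (-120, 16), (-116, 29), (-112, 14), (-104, 5), (-100, 11), (-96, 14), (-92, 18), (-88, 18), (-84, 27), (-80, 20), (-76, 3), (-72, 4), (-68, 11), (-64, 12), (-60, 23), (-56, 20), (-52, 26), (-48, 19), (-44, 3)]
```

That works: no force, and the balls are moving. I'll keep pushing.

Emit:
send_rows(
  commands=[
    [[255, 0, -0.005, 0, 0, 0, 0], [255, 0, -0.005, 0, 0, 0, 0], [255, 0, -0.005, 0, 0, 0, 0], [255, 0, -0.005, 0, 0, 0, 0], [255, 0, -0.005, 0, 0, 0, 0], [255, 0, -0.005, 0, 0, 0, 0], [255, 0, -0.005, 0, 0, 0, 0], [255, 0, -0.005, 0, 0, 0, 0], [255, 0, -0.005, 0, 0, 0, 0], [255, 0, -0.005, 0, 0, 0, 0]],
  ],
)

```text
t: 11.4
eef_pos: [0.5204, 0.0354, 0.2098]
tool_rot: [0.565, -0.425, 0.565, 0.426]
ft_force: [-0.6, 0.7, 0.3]
opening: -0.002
```

```bash
python3 b.py
```

```text
t 11.4 pos [0.5204 0.0354 0.2098] stand -0.1016 0.0004 tip 0.1848 F [-0.62  0.75  0.32] open -0.002
tool axes [[-0.001, 0.0, -1.0], [-0.961, 0.276, 0.001], [0.276, 0.961, -0.0]]
delta world [ 0.0401 -0.0114 -0.0008] tool [ 0.0008 -0.0417  0.0001]
turn about x deg 0.01
[(-88, 4), (-84, 6), (-80, 18), (-76, 20), (-72, 19), (-68, 28), (-64, 16), (-60, 2), (-56, 5), (-52, 9), (-48, 17), (-44, 21), (-40, 22), (-36, 24), (-32, 22), (-28, 3)]
```

Emit:
send_rows(
  commands=[
    [[255, 0, -0.005, 0, 0, 0, 0], [255, 0, -0.005, 0, 0, 0, 0], [255, 0, -0.005, 0, 0, 0, 0], [255, 0, -0.005, 0, 0, 0, 0], [255, 0, -0.005, 0, 0, 0, 0], [255, 0, -0.005, 0, 0, 0, 0], [255, 0, -0.005, 0, 0, 0, 0], [255, 0, -0.005, 0, 0, 0, 0], [255, 0, 0, 0, 0, 0, 0]],
  ],
)

```text
t: 12.35
eef_pos: [0.5592, 0.0243, 0.2097]
tool_rot: [0.565, -0.425, 0.565, 0.425]
ft_force: [0.6, 0.1, -0.1]
opening: 0.002
```

```bash
python3 b.py
```

```text
t 12.35 pos [0.5592 0.0243 0.2097] stand -0.0613 0.0004 tip 0.1847 F [ 0.63  0.11 -0.12] open 0.002
tool axes [[-0.0, 0.0, -1.0], [-0.961, 0.276, 0.0], [0.276, 0.961, -0.0]]
delta world [ 0.0013 -0.0003 -0.0007] tool [ 0.0007 -0.0013  0.0001]
turn about x deg -0.0
[(-36, 9), (-32, 16), (-28, 21), (-24, 22), (-20, 23), (-16, 23), (-12, 1)]
```

Emit:
send_rows(
  commands=[
    [[255, 0, 0, 0, 0, 0, 0], [255, 0, 0, 0, 0, 0, 0]],
  ],
)

```text
t: 12.6
eef_pos: [0.5582, 0.0246, 0.2098]
tool_rot: [0.565, -0.425, 0.565, 0.426]
ft_force: [-0.6, -1.0, 0.1]
opening: -0.002
```

```bash
python3 b.py
```

```text
t 12.6 pos [0.5582 0.0246 0.2098] stand -0.0623 0.0004 tip 0.1848 F [-0.6  -1.02  0.13] open -0.002
tool axes [[-0.001, 0.0, -1.0], [-0.961, 0.276, 0.001], [0.276, 0.961, -0.0]]
delta world [ 0.0023 -0.0005 -0.0008] tool [ 0.0008 -0.0024  0.0001]
turn about x deg 0.02
[]
```

All three are off the ledge. I'll retreat back and up, then look.

Emit:
send_rows(
  commands=[
    [[255, -0.02, 0, 0, 0, 0, 0], [255, -0.04, 0, 0, 0, 0, 0], [255, -0.04, 0.02, 0, 0, 0, 0], [255, -0.02, 0.04, 0, 0, 0, 0], [255, 0, 0.04, 0, 0, 0, 0], [255, 0, 0.04, 0, 0, 0, 0], [255, 0, 0.04, 0, 0, 0, 0], [255, 0, 0.03, 0, 0, 0, 0], [255, 0, 0, 0, 0, 0, 0], [255, 0, 0, 0, 0, 0, 0], [255, 0, 0, 0, 0, 0, 0], [255, 0, 0, 0, 0, 0, 0]],
  ],
)

```text
t: 13.85
eef_pos: [0.3576, 0.0823, 0.3298]
tool_rot: [0.565, -0.425, 0.565, 0.425]
ft_force: [-0.2, -0.6, -0.5]
opening: -0.001
```

```bash
python3 -c "
from h import *
a=cams.capture('scene')['image'][90:340,130:400];b=cams.capture('top')['image'][110:270,80:370]
a=cv2.resize(a,(390,361));b=cv2.resize(b,(400,221))
k=np.zeros((361,800,3),np.uint8);k[:,:390]=a;k[:221,400:]=b
cv2.imwrite('pics/f.png',k[...,::-1])"
```

View pics/f.png

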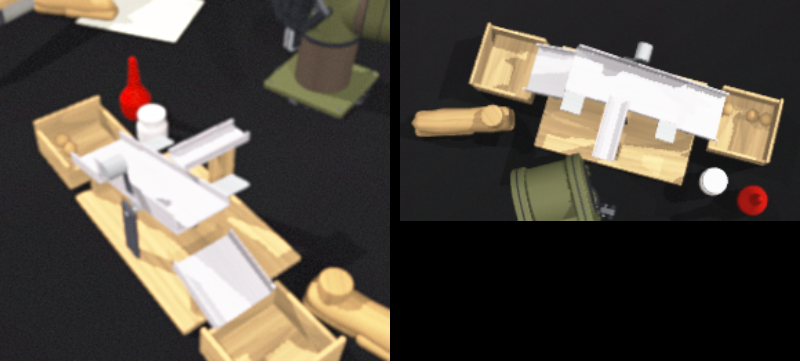

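The balls appear in the right tray, at about (727,107), (752,116) and (765,118). The gate is still over and the bystanders are in place. I'll check that nothing is moving, then hand in.

Emit:
send_rows(
  commands=[
    [[255, 0, 0, 0, 0, 0, 0], [255, 0, 0, 0, 0, 0, 0], [255, 0, 0, 0, 0, 0, 0], [255, 0, 0, 0, 0, 0, 0], [255, 0, 0, 0, 0, 0, 0], [255, 0, 0, 0, 0, 0, 0], [255, 0, 0, 0, 0, 0, 0], [255, 0, 0, 0, 0, 0, 0]],
  ],
)

```text
t: 14.75
eef_pos: [0.3566, 0.0824, 0.3299]
tool_rot: [0.565, -0.425, 0.565, 0.426]
ft_force: [-0.6, 0.4, 0.4]
opening: -0.002
```

```bash
python3 -c "
from h import *
for k in range(2):
  c=cams.capture('top');W=world(c)-O;x=W@EX;y=W@EY;z=W[...,2]
  if k==0: I=c['image'].astype(int)
  m=((z>.022)&(z<.05)&(y<-.21)&(y>-.345)&(abs(x)<.062)).astype(np.uint8)
  n,l,s,ce=cv2.connectedComponentsWithStats(m)
  print([(x[l==i].mean().round(3),y[l==i].mean().round(3),z[l==i].max().round(3),int(s[i,4])) for i in range(1,n) if s[i,4]>12])
  for n_,(u,v) in dict(tub=(307,241),glue=(336,254),last=(125,198),tabL=(203,184),tabR=(271,204)).items(): print(n_,np.median((W+O)[v-2:v+3,u-2:u+3].reshape(-1,3),0).round(4))
crop=cv2.resize(c['image'][165:235,295:365],(560,560));cv2.imwrite('pics/g.png',crop[...,::-1])"
```

```text
[(np.float64(0.028), np.float64(-0.24), np.float64(0.045), 60), (np.float64(0.027), np.float64(-0.315), np.float64(0.045), 144)]
tub [ 0.4078 -0.1878  0.0694]
glue [ 0.3637 -0.2699  0.1129]
last [0.5584 0.3862 0.0607]
tabL [0.5757 0.1208 0.18  ]
tabR [ 0.5197 -0.078   0.1217]
[(np.float64(0.028), np.float64(-0.24), np.float64(0.043), 59), (np.float64(0.027), np.float64(-0.316), np.float64(0.044), 137)]
tub [ 0.4077 -0.1879  0.0708]
glue [ 0.3636 -0.2698  0.1134]
last [0.5582 0.3857 0.0613]
tabL [0.5758 0.1208 0.1801]
tabR [ 0.5196 -0.078   0.1205]
```

View pics/g.png

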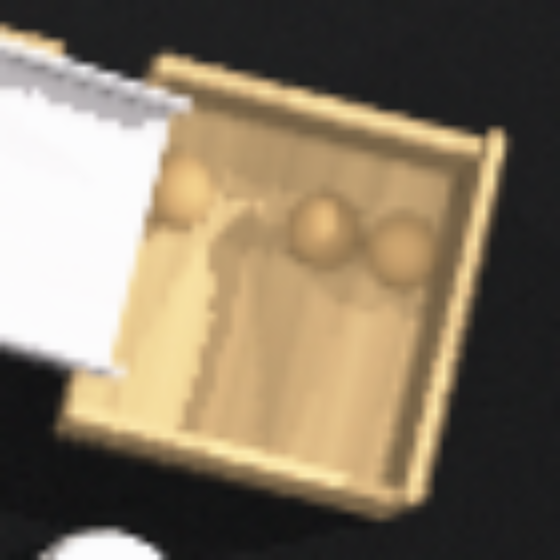

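The last view shows three balls at rest on the right tray's floor, at (185,190), (322,228) and (402,250). I'm handing the job in.

```bash
python3 -c "
from h import *
print(robot.close_job())"
```

```text
the job is handed in; nothing more can be done
None
```

The gate now leans the other way and all three balls lie in the right tray. I handed the job in at about 15 s of the 48 s.

**What I did:** I pressed the raised right tab down with the closed fingertips until the gate rocked over. Then I pushed the row of balls along the ledge from behind ball 3, and each dropped off the end and ran down by itself.

**Last checks:**
- **Balls:** three seen in the right tray, none left on the ledge or gate. They held the same place, within about 1 mm, in two readings 0.05 s apart.
- **Gate:** the left tab is at 180 mm and the right at about 121 mm, so it rests on its new stop.
- **Bystanders:** the last, glue bottle and tub are within about 1–2 mm of where they started, which is measurement noise.
- **Arm:** clear of everything.

**What went wrong along the way:**
- **Wrist turn:** my first turn of the wrist reached joint 6's range limit (it read 3.141 against 3.14). The arm stopped there and I turned it back.
- **First push:** on the first push attempt the fingers bore on something with about 11 N. It was probably the flared finger backs pinching ball 3, though I did not confirm it. I backed off, turned the gripper 90°, and the rest of the push showed no noticeable force.

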